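# Fold down the colour reader's cup step and stand a sample on it

## Task

Fold down the sprung cup step of the colour reader: push it out and down past its over-centre point until it snaps to its lower stop, then press down on its outer end with about 12 N for half a second to make sure that it holds. After that stand the small capped sample jar upright on the ring marked on the step, set it down gently and let go. Never push on the reader or its step with more than 22 N, and leave the bottle, the cup stack and the ice tray where they are.

Things in the scene. Friction and masses are not known exactly. Their poses are not given: they have to be found in the camera images.
- reader: Bench-top colour reader: fixed white box 160 (x) x 200 (y) x 130 mm high. Origin under its centre at bench height; x towards its back, y along its width, z up. Its front face, with dark window and cup step, looks to its -x and lies at x = -80 mm. Two steel cheeks 8 mm thick at y = +-56 mm, from the face out to x = -131 mm, hold the step's hinge and reach 11 mm above the hinge line
- hinge_mid (a point): point fixed to the reader at x = -125 mm, y = 0, z = 45 mm (axes as the reader's): nominal middle of the step's hinge line, which runs along y, 45 mm off the front face. The hinge's height is adjustable and not measured: the real line lies up to 18 mm above or below this point. It sits on rubber mounts and gives about 1 mm downwards for each 8 N
- step (a joint): angle of the cup step (rad): 0 stowed, leaning 20 degrees out from upright; 0.61 over-centre; 1.22 down, level, pointing to -x. A spring holds it at both stops: leaving the stowed stop takes about 7 N square to the plate at its outer end, 14 N half-way along; this falls to nothing at over-centre, whence the spring throws it down
- step_gap (a point): point fixed to the reader at x = -115 mm, y = 0, z = 122 mm (axes as the reader's), in the clear gap, open to above, between the stowed step and the front face. The step is an aluminium plate 8 mm thick, 90 mm wide (y), reaching from 8 to 110 mm from the hinge line. At this height the plate's near side is 27 to 41 mm in front of this point (towards -x), the front face 35 mm behind it
- ring_spot (a point): centre of the thin dark ring (50 mm across) on the step when it is down: 60 mm out from the hinge line, at x = -185 mm, y = 0 of the reader, axes as the reader's. Fixed to the reader, 50 mm above the bench; the step's real top is there 49 mm above the bench, give or take 18 mm
- jar: small capped sample jar, loose on the bench, white plastic, a plain upright cylinder 44 mm across and 70 mm tall with a narrow groove under its cap, about 120 g; origin at the centre of its underside, z up through the cap
- jar_center (a point): the middle of the sample jar, on its axis, 35 mm above its underside
- flask: bystander: tall grey bottle 68 mm across and 170 mm tall; origin at the centre of its underside
- cups: bystander: stack of four clear cups, 76 mm across at the rims and 120 mm tall; origin at the centre of its underside
- tray: bystander: red ice tray 240 x 100 x 35 mm; origin at the centre of its underside
There are look-alikes about, which are no part of the job. There is more than one size of the jar; the one meant has the size given above.

How it is judged:
By the outcome, as a careful person would: the job done as asked, in the order asked, and still so for the second after the job is handed in, with the robot touching nothing.
It also fails if it takes over 72 s, if anything falls off the work surface, if the arm or the gripper's body presses on something with over 40 N, if the wrist force passes 120 N, or if a joint passes its speed limit or range.

## Robot

A 6-joint arm with a two-finger parallel gripper is mounted at the origin on the work surface. World frame = base frame: x ahead of the robot, y to its left, z up, the work surface at z = 0. Lengths are in m, angles in rad, forces in N, time in s.
With the tool pointing down it reaches from about 0.3 to 0.875 m from the base axis. Payload 4.2 kg.
Tool frame: the origin (TCP) lies between the finger pads; the fingertips stand 8 mm ahead of it and the grasp point (between the pads) lies 11 mm behind it; z points along the fingers, y is the line along which they close (so a half turn about z gives the same grasp; the last joint's range is limited). The gripper opens to 85 mm and grips with 20 to 120 N. Pads are 22 mm wide; open, the fingers measure 114 mm over their backs; the gripper's body (76 mm by 85 mm) begins 54 mm behind the grasp point. The pads swing forward as they close: fully open they stand 13 mm farther back than shut.
Start: joints at [1.13, 0.32, 1.565, -0, 1.257, -0.02], TCP at [0.235, 0.525, 0.239] pointing down, gripper open.
Joint ranges: [-3.11, 3.11], [-0.84, 2.01], [0.21, 2.61], [-1.34, 4.49], [0.05, 2.63], [-2.56, 2.56]. Speed limits (rad/s): [2.57, 2.57, 3.14, 3.14, 3.14, 3.14].

## Interface

Orientations are given as a unit quaternion [w, x, y, z].
In Python, from plant import r gives the robot as it stands.
- The arm moves only by the tool carry_out, never from a script. Its argument "plan" is one flat list of numbers, 5 for each row, row after row: the opening, from 0 (shut) to 1 (fully open), then the shift along the tool's x, y, z in mm, then the turn about the tool's z in degrees. In form: [fingers, dx, dy, dz, twist, fingers, dx, dy, dz, twist, ...]. A call has 1 to 12 rows; each row shifts and turns the commanded pose from where the row before left it, along the tool's axes as they then stand; what a row does not reach is not made up. A row lasts 1/10 s, in which the tool goes at most 50 mm and 8.59 degrees, less where a joint would pass 70% of its speed; a pose out of reach is approached as far as the arm can. A call with a gripper value outside its range is refused whole. The fingers move at their own pace and stop on an object; "newtons" is the grip in N (left out, the last holds). Time passes only in rows, so rows that do not move let the fingers close. It gives the time, the measured TCP pose, the force, the opening and the grip force at its end, in the units of the state.
- r.state(): the state, without advancing time (a new reading comes with each control period).
- r.capture(name): name is "scene" or "top" or "wrist"; returns the picture (420x560x3 uint8, red, green, blue); there is no depth.
- r.camera_model(name): a dict with "K" (3x3 intrinsics, pixels), "origin" and "attitude" of the camera in the world; the wrist camera has in their place "hand_eye" (4x4, takes a point from camera to tool coordinates, whose origin is the TCP and whose axes are the flange's). Camera axes: x right, y down, z forward; pixel columns grow to the right and rows downward; lengths in m; the calibration is good to about 2 mm. The wrist camera is an equidistant fisheye: a pixel r from the principal point sees the ray r / f radians off the axis. A picture is of the moment at which its call begins: read the wrist's pose just before it. camera_model takes no time and is no camera call.
- r.close_job(): hands the job in; it is judged then, once.
The state is a dict: "time_s": time; "qpos": joint angles; "dq": joint speeds; "joint_torque": joint torques, N m; "tcp_pos": TCP position; "orientation": TCP orientation; "wrist_force": force on the tool from outside, world axes, zero at the start; "moment": the same for the moment, N m; "width": finger opening in m; "finger_force": force on a finger pad.
Only numpy, scipy, OpenCV 4.12 (cv2) and the standard library are available. Lean on these libraries where they do the work, as an engineer would, in place of code of your own. Each camera call takes 0.05 s, during which the arm holds its last target. There are 200 camera calls.

## Working session

There is one attempt and no reset: what is moved stays moved. The work goes in short steps, Python scripts to look and compute and a tool call to move; the robot and the scene stay as the last step left them, time stands still between calls to the robot, and variables do not carry over. Pictures are saved under pics/ and viewed, at most 10 in all, crops included, and the job is handed in when it is done.

Besides the shell and the picture viewer there is one more tool, called as a command line: name --argument value ..., lists and objects as JSON in quotes. carry_out: Moves the arm, as the interface text tells. Its arguments: {"type":"object","properties":{"plan":{"type":"array"},"newtons":{"type":"number"}},"required":["plan"]}

```bash
mkdir -p pics; ls; python3 - <<'E'
from plant import r
import cv2,json
for n in("scene","top"):
    im=r.capture(n); cv2.imwrite(f"pics/{n}0.png",cv2.cvtColor(im,cv2.COLOR_RGB2BGR)); print(n,r.camera_model(n))
print(r.camera_model("wrist")); s=r.state(); print(s)
E
```

```text
pics
scene {'K': array([[453.2887425 ,   0.        , 276.73834805],
       [  0.        , 453.2887425 , 209.64630212],
       [  0.        ,   0.        ,   1.        ]]), 'origin': array([ 0.90129525, -0.46866373,  1.04283105]), 'attitude': array([-0.26058614,  0.93151761,  0.2422501 , -0.07539695])}
top {'K': array([[514.2165743 ,   0.        , 274.95361705],
       [  0.        , 514.2165743 , 203.55768394],
       [  0.        ,   0.        ,   1.        ]]), 'origin': array([0.4243216 , 0.04512062, 1.36899296]), 'attitude': array([ 0.04542653, -0.69783444,  0.71310884, -0.04938944])}
{'K': array([[325.1922621 ,   0.        , 277.64779297],
       [  0.        , 325.1922621 , 208.28011236],
       [  0.        ,   0.        ,   1.        ]]), 'hand_eye': array([[-1.29371011e-03, -9.55567830e-01, -2.94768465e-01,
         7.56692639e-02],
       [ 9.99999158e-01, -1.20582696e-03, -4.79900639e-04,
        -4.78869388e-04],
       [ 1.03137852e-04, -2.94768837e-01,  9.55568586e-01,
        -1.34959671e-01],
       [ 0.00000000e+00,  0.00000000e+00,  0.00000000e+00,
         1.00000000e+00]])}
{'time_s': 0.1, 'qpos': array([ 1.13001435e+00,  3.20195623e-01,  1.56553664e+00,  5.58791668e-07,
        1.25736111e+00, -2.00056966e-02]), 'dq': array([ 0.00078974, -0.00050598, -0.00438443, -0.00072059,  0.00137727,
        0.00148103]), 'joint_torque': array([-8.66407263e-04, -4.16409445e+01, -2.34704840e+01, -1.25116112e-04,
        4.91040439e-03,  1.92875842e-05]), 'tcp_pos': array([0.23470305, 0.52448509, 0.2385928 ]), 'orientation': array([-1.71611279e-04,  2.08839523e-01,  9.77949636e-01, -7.30470681e-04]), 'wrist_force': array([-0.79964466, -0.97138447,  0.77364028]), 'moment': array([-0.03622923, -0.01140398,  0.04450526]), 'finger_force': 0.0, 'width': 0.08533711455522858}
```

View pics/scene0.png

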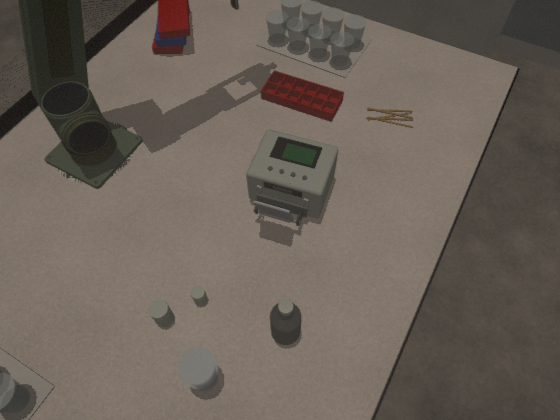

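View pics/top0.png

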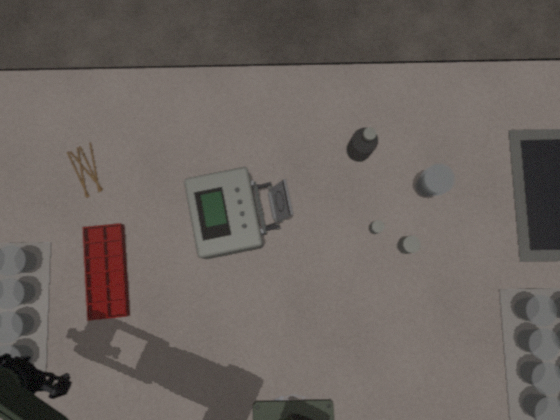

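The scene view shows the reader at about (292,175) with its step facing the viewer, two jars at (160,312) and (199,296), the bottle at (286,320) and the cups at (198,370). In the top view the reader is at about (225,212) with its step to the right at (280,202), and the jars are at (376,227) and (407,244).

```bash
cat > h.py <<'E'
import numpy as np,cv2
from scipy.spatial.transform import Rotation as R
from plant import r
def rot(q): return R.from_quat([q[1],q[2],q[3],q[0]]).as_matrix()
def ray(n,u,v):
    m=r.camera_model(n); d=np.linalg.inv(m["K"])@[u,v,1]
    return np.array(m["origin"]),rot(m["attitude"])@d
def onz(n,u,v,z):
    o,d=ray(n,u,v); return o+d*(z-o[2])/d[2]
def proj(n,P):
    m=r.camera_model(n); p=m["K"]@(rot(m["attitude"]).T@(np.asarray(P,float)-m["origin"])); return p[:2]/p[2]
def reader(c,yaw,p): # reader->world
    k,s=np.cos(yaw),np.sin(yaw); return np.array([c[0]+k*p[0]-s*p[1],c[1]+s*p[0]+k*p[1],p[2]])
def wproj(P,s):
    m=r.camera_model("wrist"); T=m["hand_eye"]; K=m["K"]
    t=rot(s["orientation"]).T@(np.asarray(P)-s["tcp_pos"]); c=T[:3,:3].T@(t-T[:3,3])
    th=np.arctan2(np.hypot(c[0],c[1]),c[2]); h=np.hypot(c[0],c[1]); return K[:2,2]+K[0,0]*th*c[:2]/h
E
python3 - <<'E'
from h import *
t=cv2.imread("pics/top0.png");s=cv2.imread("pics/scene0.png")
a=cv2.resize(t[155:275,175:435],None,fx=3,fy=3,interpolation=cv2.INTER_CUBIC)
b=cv2.resize(s[120:245,235:350],None,fx=2.1,fy=1.9,interpolation=cv2.INTER_CUBIC)
b2=cv2.resize(s[275:335,140:220],None,fx=4,fy=4,interpolation=cv2.INTER_CUBIC)
o=np.zeros((600,780,3),np.uint8);o[:360]=a;o[360:360+237,:241]=b[:237,:241];o[360:600,300:620]=b2
cv2.imwrite("pics/c1.png",cv2.convertScaleAbs(o,alpha=1.5))
E
```

```text
(no output)
```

View pics/c1.png

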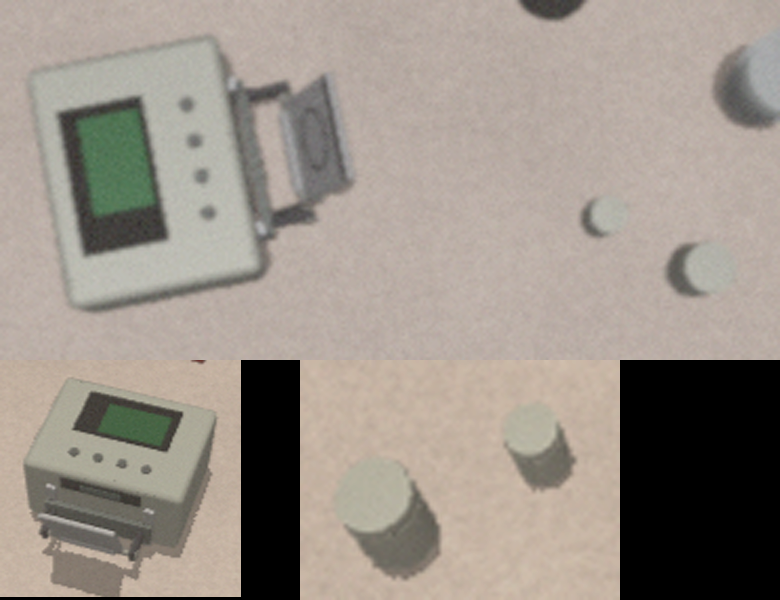

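In the crops, the reader's top corners are at (30,70), (215,38), (268,275) and (72,308). The cap centres are at (710,268) for the large jar and (607,215) for the small one. The plate shows its ring and leans out, with its outer edge at (330,75)-(352,180).

```bash
python3 - <<'E'
from h import *
c=lambda u,v:(u/3+175,v/3+155)
def tri(a,b):
    (o1,d1),(o2,d2)=ray("top",*a),ray("scene",*b)
    k=np.linalg.lstsq(np.c_[d1,-d2],o2-o1,rcond=None)[0]; return (o1+k[0]*d1+o2+k[1]*d2)/2
print("big",tri(c(710,268),(158.5,308.7)),"small",tri(c(607,215),(300/1e9+140+(532-300)/4,275+(430-360)/4)))
for z in(.07,.05): print(z,np.linalg.norm(onz("top",*c(685,268),z)-onz("top",*c(735,268),z)),np.linalg.norm(onz("top",*c(588,215),z)-onz("top",*c(626,215),z)))
P=[onz("top",*c(*p),.13)[:2] for p in((30,70),(215,38),(268,275),(72,308))]
P=np.array(P);cen=P.mean(0)
# back edge left; front right: reader x = from front to back
ex=(P[0]+P[3]-P[1]-P[2])/2; ey=(P[3]+P[2]-P[0]-P[1])/2
print(P,cen,np.linalg.norm(ex),np.linalg.norm(ey),np.degrees(np.arctan2(ex[1],ex[0])),np.degrees(np.arctan2(ey[1],ey[0])))
E
```

```text
big [ 0.48929409 -0.30852856  0.06186   ] small [ 0.53773859 -0.22814076  0.040508  ]
0.07 0.04212806313232835 0.03214746083784118
0.05 0.04277668963639846 0.03264242057697001
[[0.65844432 0.25491335]
 [0.68184059 0.10376974]
 [0.48750273 0.06413722]
 [0.46461078 0.22112077]] [0.57309961 0.16098527] 0.15579229026973423 0.19752739453539148 98.54334082755975 -169.28869031368046
```

```bash
cat >> h.py <<'E'
def go(P,head,s=None):
    """shift in tool axes (mm) and twist (deg) to bring TCP to P with tool x heading (deg)"""
    s=s or r.state(); M=rot(s["orientation"]); d=M.T@(np.asarray(P)-s["tcp_pos"])*1e3
    h=np.degrees(np.arctan2(M[1,0],M[0,0])); tw=(h-head+180)%360-180
    print("t",round(s["time_s"],2),"tcp",s["tcp_pos"].round(4),"head",h.round(1),"tilt",M[:,2].round(3),"-> d",d.round(1),"tw",round(tw,1),"F",s["wrist_force"].round(1))
C=(.573,.161);YAW=np.radians(100.)
E
python3 - <<'E'
from h import *
g=reader(C,YAW,(-.115,0,.24)); print(g); go(g,100)
# edge fit check: reprojection of model corners
for n in("top","scene"):
  for p in((.08,.1,.13),(-.08,.1,.13),(-.08,-.1,.13),(.08,-.1,.13),(-.08,.1,0),(-.08,-.1,0)): print(n,p,proj(n,reader(C,YAW,p)).round(1))
E
```

```text
[0.59296954 0.04774711 0.24      ]
t 0.1 tcp [0.2347 0.5245 0.2386] head 155.9 tilt [-0.001 -0.001 -1.   ] -> d [-521.7 -288.8   -1. ] tw 55.9 F [-0.8 -1.   0.8]
top (0.08, 0.1, 0.13) [198.5 259.3]
top (-0.08, 0.1, 0.13) [264.  246.3]
top (-0.08, -0.1, 0.13) [248.4 166.2]
top (0.08, -0.1, 0.13) [184.1 178.7]
top (-0.08, 0.1, 0) [264.9 248.8]
top (-0.08, -0.1, 0) [250.6 176.1]
scene (0.08, 0.1, 0.13) [264.7 126.5]
scene (-0.08, 0.1, 0.13) [242.6 172.7]
scene (-0.08, -0.1, 0.13) [319.8 194.3]
scene (0.08, -0.1, 0.13) [337.5 145.3]
scene (-0.08, 0.1, 0) [246.3 200.8]
scene (-0.08, -0.1, 0) [316.5 221.3]
```

carry_out --plan '[0,-30,-17,-10,0,0,-43,-24,0,0,0,-43,-24,0,0,0,-43,-24,0,0,0,-43,-24,0,0,0,-43,-24,0,0,0,-43,-24,0,0,0,-43,-24,0,0,0,-43,-24,0,0,0,-43,-24,0,0,0,-43,-24,0,0,0,-30,-17,0,0]'

```text
time_s: 1.3
tcp_pos: [0.5715, 0.0718, 0.2488]
orientation: [-0.0, 0.21, 0.978, -0.0]
wrist_force: [-0.1, 0.2, 0.0]
width: 0.0002
finger_force: 0.0
```

```bash
python3 - <<'E'
from h import *
go(reader(C,YAW,(-.115,0,.24)),100); print(r.state()["qpos"])
E
```

```text
t 1.3 tcp [0.5715 0.0718 0.2488] head 155.8 tilt [-0.    -0.001 -1.   ] -> d [-29.5 -13.2   8.8] tw 55.8 F [-0.1  0.2  0. ]
[ 1.05346740e-01  3.15722326e-01  1.54604279e+00 -4.98508055e-04
  1.28020485e+00 -1.04266583e+00]
```

carry_out --plan '[0,-29,-13,0,0,0,0,0,0,8,0,0,0,0,8,0,0,0,0,8,0,0,0,0,8,0,0,0,0,8,0,0,0,0,8,0,0,0,0,8,0,0,0,0,0]'

```text
time_s: 2.2
tcp_pos: [0.5911, 0.0509, 0.2488]
orientation: [-0.0, 0.643, 0.766, -0.0]
wrist_force: [-0.6, 0.6, 0.6]
width: -0.0
finger_force: 0.0
```

```bash
python3 - <<'E'
from h import *
s=r.state(); im=cv2.cvtColor(r.capture("wrist"),cv2.COLOR_RGB2BGR)
im=cv2.convertScaleAbs(im,alpha=1.5); 
for p in((-.08,.1,.13),(-.08,-.1,.13),(-.131,.052,.056),(-.131,-.052,.056),(-.08,.056,.056),(-.08,-.056,.056)):
    q=wproj(reader(C,YAW,p),s); print(p,q.round(1)); cv2.circle(im,tuple(int(v) for v in q.round()),3,(0,0,255),1)
for dz in(-.018,0,.018):
  for y in(-.045,.045):
    a=np.radians(20);p=(-.125-.110*np.sin(a),y,.045+dz+.110*np.cos(a)); q=wproj(reader(C,YAW,p),s); print("edge",dz,q.round(1)); cv2.circle(im,tuple(int(v) for v in q.round()),3,(0,255,255),1)
cv2.imwrite("pics/w1.png",im); go(reader(C,YAW,(-.115,0,.24)),100)
E
```

```text
(-0.08, 0.1, 0.13) [159.2 168.3]
(-0.08, -0.1, 0.13) [400.7 167.9]
(-0.131, 0.052, 0.056) [230.6 202.4]
(-0.131, -0.052, 0.056) [329.  202.1]
(-0.08, 0.056, 0.056) [224.9 154.5]
(-0.08, -0.056, 0.056) [334.5 154.2]
edge -0.018 [331.7 260.5]
edge -0.018 [228.7 260.8]
edge 0 [334.9 270.1]
edge 0 [225.7 270.4]
edge 0.018 [338.6 280.9]
edge 0.018 [222.4 281.3]
t 2.25 tcp [0.5912 0.0509 0.2489] head 100.0 tilt [-0.001  0.    -1.   ] -> d [-3.4  1.2  8.9] tw 0.0 F [-0.1  0.8 -0.4]
```

View pics/w1.png

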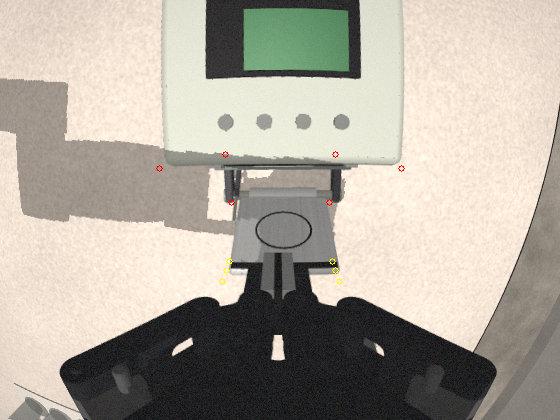

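The wrist view shows the stowed plate with its outer edge at about (232–340, 265–272) and the ring at (283,230). The fingers are over it, and the reader's front edge is at v≈163. That puts the reader about 3 mm farther back than my estimate, so I correct for that and descend into the gap.

```bash
sed -i 's/^C=.*/C=(.5745,.164);YAW=np.radians(100.)/' h.py; python3 - <<'E'
from h import *
go(reader(C,YAW,(-.115,0,.130)),100)
E
```

```text
t 2.25 tcp [0.5912 0.0509 0.2489] head 100.0 tilt [-0.001  0.    -1.   ] -> d [ -0.7   3.3 118.9] tw 0.0 F [-0.1  0.8 -0.4]
```

carry_out --plan '[0,-1,3,0,0,0,0,0,30,0,0,0,0,30,0,0,0,0,30,0,0,0,0,29,0,0,0,0,0,0,0,-4,0,0,0,0,-4,0,0,0,0,-4,0,0,0,0,-3,0,0,0,0,0,0,0,0]'

```text
time_s: 3.35
tcp_pos: [0.5975, 0.0351, 0.1311]
orientation: [0.001, 0.644, 0.765, 0.001]
wrist_force: [-0.5, -0.3, 0.3]
width: -0.0001
finger_force: 0.0
```

carry_out --plan '[0,-2,0,0,0,0,-2,0,0,0,0,0,0,0,0]'

```text
time_s: 3.65
tcp_pos: [0.5978, 0.0315, 0.1303]
orientation: [0.0, 0.644, 0.765, 0.0]
wrist_force: [-0.0, 0.2, -1.2]
width: -0.0001
finger_force: 0.0
```

carry_out --plan '[0,-2,0,0,0,0,-1,0,0,0,0,0,0,0,0]'

```text
time_s: 3.95
tcp_pos: [0.5983, 0.0286, 0.1303]
orientation: [-0.0, 0.644, 0.765, 0.0]
wrist_force: [-0.0, 0.1, -0.2]
width: 0.0002
finger_force: 0.0
```

carry_out --plan '[0,-2,0,0,0,0,0,0,0,0]'

```text
time_s: 4.15
tcp_pos: [0.5986, 0.0271, 0.1303]
orientation: [-0.0, 0.644, 0.765, 0.0]
wrist_force: [-1.1, 1.2, 0.5]
width: -0.0001
finger_force: 0.8
```

carry_out --plan '[0,-2,0,0,0,0,0,0,0,0]'

```text
time_s: 4.35
tcp_pos: [0.5986, 0.0268, 0.1302]
orientation: [-0.002, 0.644, 0.765, 0.001]
wrist_force: [-1.2, 7.0, -1.3]
width: -0.0001
finger_force: 3.4
```

carry_out --plan '[0,-2,0,0,0,0,0,0,0,0]'

```text
time_s: 4.55
tcp_pos: [0.5988, 0.0256, 0.13]
orientation: [-0.002, 0.644, 0.765, 0.002]
wrist_force: [-0.0, 9.4, -1.3]
width: -0.0001
finger_force: 4.5
```

carry_out --plan '[0,-2,0,0,0,0,0,0,0,0]'

```text
time_s: 4.75
tcp_pos: [0.5991, 0.0239, 0.1297]
orientation: [-0.003, 0.644, 0.765, 0.002]
wrist_force: [-0.2, 9.0, -2.0]
width: -0.0003
finger_force: 4.3
```

carry_out --plan '[0,-3,0,0,0,0,-3,0,1,0,0,-3,0,1,0,0,-3,0,1,0,0,-3,0,1,0,0,-3,0,1,0]'

```text
time_s: 5.35
tcp_pos: [0.602, 0.0051, 0.125]
orientation: [-0.002, 0.644, 0.765, 0.001]
wrist_force: [-0.8, 7.1, -0.5]
width: -0.0004
finger_force: 2.8
```

carry_out --plan '[0,-3,0,1,0,0,-3,0,1,0,0,-3,0,1,0,0,-3,0,2,0]'

```text
time_s: 5.75
tcp_pos: [0.6046, -0.0082, 0.1203]
orientation: [-0.0, 0.643, 0.765, 0.0]
wrist_force: [-0.5, 3.4, 0.2]
width: -0.0004
finger_force: 1.4
```

carry_out --plan '[0,-3,0,2,0,0,-3,0,2,0,0,-3,0,2,0]'

```text
time_s: 6.05
tcp_pos: [0.6066, -0.0184, 0.1142]
orientation: [0.0, 0.643, 0.765, -0.0]
wrist_force: [-0.5, 1.1, -0.4]
width: 0.0004
finger_force: 0.3
```

carry_out --plan '[0,-3,0,3,0,0,-3,0,3,0,0,-3,0,3,0]'

```text
time_s: 6.35
tcp_pos: [0.608, -0.0271, 0.105]
orientation: [0.0, 0.644, 0.765, -0.0]
wrist_force: [1.3, 0.3, -0.4]
width: -0.0002
finger_force: 0.0
```

```bash
python3 - <<'E'
from h import *
go(reader(C,YAW,(-.222,0,.083)),100)
E
```

```text
t 6.35 tcp [ 0.608  -0.0271  0.105 ] head 99.9 tilt [ 0. -0. -1.] -> d [-28.    0.3  22. ] tw -0.1 F [ 1.3  0.3 -0.4]
```

carry_out --plan '[0,-10,0,0,0,0,-10,0,0,0,0,-8,0,0,0,0,0,0,8,0,0,0,0,8,0,0,0,0,4,0,0,0,0,2,0,0,0,0,0,0]'

```text
time_s: 7.15
tcp_pos: [0.6125, -0.0537, 0.0828]
orientation: [-0.0, 0.643, 0.766, -0.0]
wrist_force: [0.7, 0.4, 0.4]
width: 0.0002
finger_force: 0.0
```

```bash
python3 - <<'E'
from h import *
a=cv2.resize(r.capture("wrist")[:300],None,fx=1.4,fy=1.4)
b=cv2.resize(r.capture("scene")[150:260,230:350],None,fx=1.5,fy=1.5)
a[-165:,-180:]=b
cv2.imwrite("pics/w2.png",cv2.convertScaleAbs(cv2.cvtColor(a,cv2.COLOR_RGB2BGR),alpha=1.5))
E
```

```text
(no output)
```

View pics/w2.png

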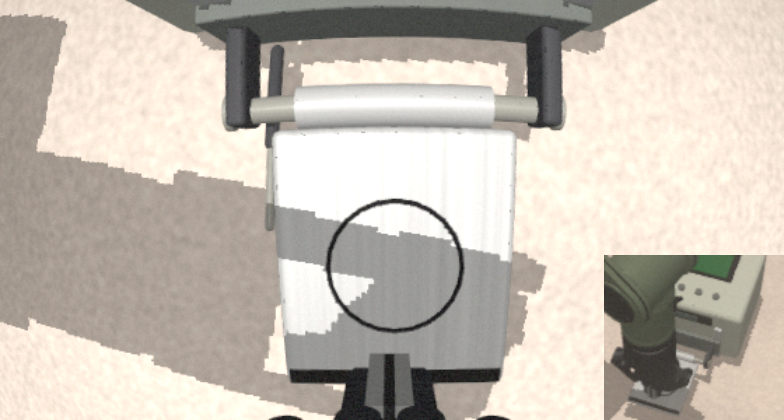

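The wrist view shows the step down and level, with the ring centred at crop (395,266), i.e. raw (282,190). The fingertips are above its outer end. Next I feel for the surface.

carry_out --plan '[0,0,0,3,0,0,0,0,3,0,0,0,0,2,0,0,0,0,0,0]'

```text
time_s: 7.65
tcp_pos: [0.6124, -0.054, 0.0749]
orientation: [-0.0, 0.644, 0.765, -0.0]
wrist_force: [-0.6, -0.3, -0.3]
width: -0.0001
finger_force: 0.0
```

carry_out --plan '[0,0,0,2,0,0,0,0,2,0,0,0,0,1,0,0,0,0,0,0]'

```text
time_s: 8.05
tcp_pos: [0.6126, -0.054, 0.0701]
orientation: [-0.0, 0.644, 0.765, -0.0]
wrist_force: [-0.2, 0.6, -0.7]
width: -0.0006
finger_force: 0.0
```

carry_out --plan '[0,0,0,2,0,0,0,0,1,0,0,0,0,0,0]'

```text
time_s: 8.35
tcp_pos: [0.6126, -0.054, 0.0671]
orientation: [-0.0, 0.644, 0.765, -0.0]
wrist_force: [-0.7, 0.5, -0.6]
width: 0.0001
finger_force: 0.0
```

carry_out --plan '[0,0,0,2,0,0,0,0,1,0,0,0,0,0,0]'

```text
time_s: 8.65
tcp_pos: [0.6126, -0.054, 0.0641]
orientation: [-0.0, 0.644, 0.765, -0.0]
wrist_force: [0.0, 0.5, 0.8]
width: 0.0001
finger_force: 0.0
```

carry_out --plan '[0,0,0,1,0,0,0,0,1,0,0,0,0,0,0]'

```text
time_s: 8.95
tcp_pos: [0.6126, -0.054, 0.0621]
orientation: [-0.0, 0.644, 0.765, -0.0]
wrist_force: [0.5, 0.7, -0.8]
width: 0.0001
finger_force: 0.0
```

carry_out --plan '[0,0,0,1,0,0,0,0,1,0,0,0,0,0,0]'

```text
time_s: 9.25
tcp_pos: [0.6129, -0.054, 0.0609]
orientation: [0.0, 0.644, 0.765, 0.0]
wrist_force: [-0.8, -0.2, 4.7]
width: -0.0
finger_force: 2.4
```

carry_out --plan '[0,0,0,1,0,0,0,0,1,0,0,0,0,0,0]'

```text
time_s: 9.55
tcp_pos: [0.613, -0.054, 0.06]
orientation: [0.0, 0.644, 0.765, 0.0]
wrist_force: [-2.4, 0.7, 10.4]
width: 0.0003
finger_force: 5.2
```

carry_out --plan '[0,0,0,0.6,0,0,0,0,0,0]'

```text
time_s: 9.75
tcp_pos: [0.613, -0.054, 0.0597]
orientation: [0.001, 0.644, 0.765, 0.0]
wrist_force: [-3.6, 1.0, 12.3]
width: -0.0
finger_force: 6.0
```

carry_out --plan '[0,0,0,0,0,0,0,0,0,0,0,0,0,0,0,0,0,0,0,0,0,0,0,0,0,0,0,0,0,0]'

```text
time_s: 10.35
tcp_pos: [0.613, -0.054, 0.0598]
orientation: [0.001, 0.644, 0.765, 0.0]
wrist_force: [-3.2, 0.3, 11.6]
width: -0.0001
finger_force: 5.9
```

carry_out --plan '[0,0,0,-2,0,0,0,0,-4,0,0,0,0,-40,0,0,0,0,-40,0,0,0,0,-40,0,0,0,0,-40,0,0,0,0,0,0]'

```text
time_s: 11.05
tcp_pos: [0.6158, -0.0543, 0.2302]
orientation: [0.005, 0.644, 0.765, 0.004]
wrist_force: [1.0, 0.0, 0.2]
width: -0.0001
finger_force: 0.0
```

```bash
python3 - <<'E'
from h import *
s=r.state(); im=cv2.cvtColor(r.capture("wrist"),cv2.COLOR_RGB2BGR); cv2.imwrite("pics/w3.png",cv2.convertScaleAbs(im,alpha=1.5))
print("ring pred",wproj(reader(C,YAW,(-.185,0,.053)),s), wproj(reader(C,YAW,(-.185,0.025,.053)),s),wproj(reader(C,YAW,(-.160,0,.053)),s),wproj(reader(C,YAW,(-.210,0,.053)),s))
go((.489,-.3085,.22),58.5)
E
```

```text
ring pred [273.21621957 149.62235825] [247.26253573 149.90676684] [273.07655074 123.74470623] [273.37004571 175.00316603]
t 11.1 tcp [ 0.6142 -0.0542  0.2269] head 99.9 tilt [ 0.007 -0.001 -1.   ] -> d [-229.  -167.1    6.2] tw 41.4 F [-0.4 -0.6 -0.3]
```

View pics/w3.png

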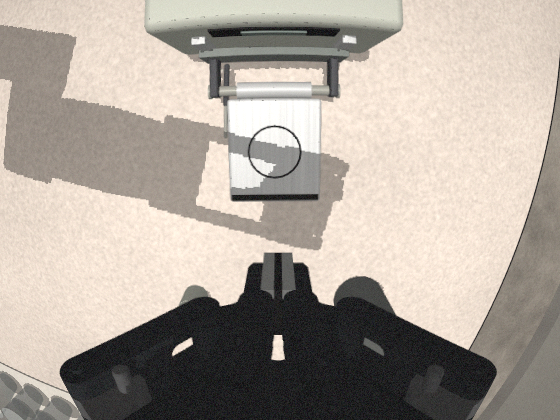

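carry_out --plan '[0,-25,-18,0,0,0,-38,-28,0,0,0.5,-38,-28,0,0,1,-38,-28,0,0,1,-38,-28,0,0,1,-38,-28,0,0,1,-14,-9,0,0,1,0,0,0,8,1,0,0,0,8,1,0,0,0,8,1,0,0,0,8,1,0,0,0,8]'

```text
time_s: 12.3
tcp_pos: [0.4874, -0.3074, 0.2221]
orientation: [-0.001, 0.868, 0.497, -0.0]
wrist_force: [-0.3, -1.1, 0.1]
width: 0.0855
finger_force: 0.0
```

carry_out --plan '[1,0,0,0,1,1,0,0,0,0,1,0,0,0,0]'

```text
time_s: 12.6
tcp_pos: [0.4875, -0.308, 0.2231]
orientation: [-0.0, 0.87, 0.493, -0.0]
wrist_force: [-0.4, -0.3, 0.3]
width: 0.0851
finger_force: 0.0
```

```bash
python3 - <<'E'
from h import *
s=r.state(); im=cv2.cvtColor(r.capture("wrist"),cv2.COLOR_RGB2BGR); im=cv2.convertScaleAbs(im,alpha=1.5)
J=np.array([.489,-.3085]);a=np.linspace(0,6.28,30)
for z in(0,.07):
  for t in a:
    q=wproj((J[0]+.022*np.cos(t),J[1]+.022*np.sin(t),z),s); im[int(q[1]),int(q[0])]=(0,0,255)
  print(z,wproj((*J,z),s),wproj((J[0]+.01,J[1],z),s),wproj((J[0],J[1]+.01,z),s))
cv2.imwrite("pics/w4.png",im)
print("bottle base",onz("scene",286,330,0),onz("top",360,150,.0),"cups",onz("scene",200,380,0))
go((*J,.046),58.5)
E
```

```text
0 [279.69650002 177.54970252] [287.35210319 173.05950226] [275.08984101 170.0589983 ]
0.07 [280.03462491 193.15078198] [289.44656034 187.68272958] [274.37152993 184.02455491]
bottle base [ 0.75458162 -0.19454015  0.        ] [ 0.75141839 -0.1996826   0.        ] cups [ 0.64285535 -0.38374396  0.        ]
t 12.65 tcp [ 0.4875 -0.308   0.2233] head 59.0 tilt [-0.     0.001 -1.   ] -> d [  0.3   1.6 177.3] tw 0.5 F [ 0.1 -0.   0.6]
```

View pics/w4.png

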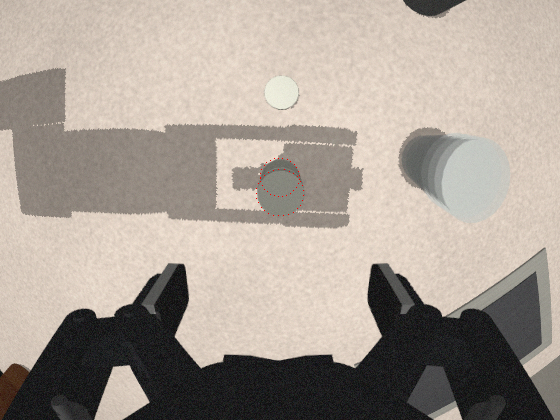

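The wrist view shows the jar exactly under the predicted outlines, with its cap at (280,193), so both its size and its position are confirmed. The small jar is at (281,92) and the cups are at (470,175), both clear of the fingers.

carry_out --plan '[1,0,1.5,30,0,1,0,0,45,0,1,0,0,45,0,1,0,0,45,0,1,0,0,25,0,1,0,0,11,0,1,0,0,0,0]'

```text
time_s: 13.35
tcp_pos: [0.4883, -0.3087, 0.0215]
orientation: [-0.001, 0.871, 0.492, -0.001]
wrist_force: [0.5, 0.2, 0.6]
width: 0.0854
finger_force: 0.0
```

carry_out --newtons 25 --plan '[0.35,0,0,0,0,0.3,0,0,0,0,0.3,0,0,0,0,0.3,0,0,0,0,0.3,0,0,0,0,0.3,0,0,0,0]'

```text
time_s: 13.95
tcp_pos: [0.4896, -0.3096, 0.0244]
orientation: [0.001, 0.871, 0.492, 0.001]
wrist_force: [-0.9, -0.4, 5.6]
width: 0.043
finger_force: 25.6
```

carry_out --plan '[0.3,0,0,-10,0,0.3,0,0,-30,0,0.3,0,0,-40,0,0.3,0,0,-40,0,0.3,0,0,-40,0,0.3,0,0,-20,0,0.3,0,0,0,-8,0.3,0,0,0,-8,0.3,0,0,0,-8,0.3,0,0,0,-8,0.3,0,0,0,-8,0.3,0,0,0,-1]'

```text
time_s: 15.15
tcp_pos: [0.4885, -0.3088, 0.203]
orientation: [-0.0, 0.643, 0.766, 0.0]
wrist_force: [0.4, -0.1, -0.9]
width: 0.0437
finger_force: 26.0
```

```bash
python3 - <<'E'
from h import *
print(r.state()["finger_force"],r.state()["width"]); go(reader(C,YAW,(-.185,0,.20)),100)
E
```

```text
26.033501636702567 0.04367151046491738
t 15.15 tcp [ 0.4885 -0.3088  0.203 ] head 99.9 tilt [-0.  0. -1.] -> d [265.9 166.5   3. ] tw -0.1 F [ 0.4 -0.1 -0.9]
```

carry_out --plan '[0.3,20,13,0,0,0.3,35,22,0,0,0.3,35,22,0,0,0.3,35,22,0,0,0.3,35,22,0,0,0.3,35,22,0,0,0.3,30,18,0,0,0.3,20,13,0,0,0.3,15,9,0,0,0.3,6,3,0,0,0.3,0,0,0,0,0.3,0,0,0,0]'

```text
time_s: 16.35
tcp_pos: [0.6062, -0.0195, 0.2027]
orientation: [0.0, 0.644, 0.765, -0.0]
wrist_force: [0.7, -0.3, -1.4]
width: 0.0431
finger_force: 26.0
```

carry_out --plan '[0.3,0,0,30,0,0.3,0,0,30,0,0.3,0,0,10,0,0.3,0,0,0,0,0.3,0,0,0,0]'

```text
time_s: 16.85
tcp_pos: [0.6074, -0.0191, 0.1338]
orientation: [0.001, 0.644, 0.765, 0.001]
wrist_force: [0.1, -0.1, -0.5]
width: 0.0432
finger_force: 26.0
```

```bash
python3 - <<'E'
from h import *
s=r.state(); im=cv2.cvtColor(r.capture("wrist"),cv2.COLOR_RGB2BGR); im=cv2.convertScaleAbs(im,alpha=1.5)
for t in np.linspace(0,6.28,40):
    q=wproj(reader(C,YAW,(-.185+.025*np.cos(t),.025*np.sin(t),.0535)),s); cv2.circle(im,(int(q[0]),int(q[1])),1,(0,0,255),-1)
for x,y in((-.235,.045),(-.235,-.045),(-.133,.045),(-.133,-.045)):
    q=wproj(reader(C,YAW,(x,y,.0535)),s); print(x,y,q.round(1)); cv2.circle(im,(int(q[0]),int(q[1])),3,(0,255,0),1)
cv2.imwrite("pics/w5.png",cv2.resize(im[60:380,150:410],None,fx=1.8,fy=1.8,interpolation=cv2.INTER_CUBIC)); go(reader(C,YAW,(-.185,0,.09)),100)
E
```

```text
-0.235 0.045 [219.1 280.3]
-0.235 -0.045 [336.6 279.8]
-0.133 0.045 [210.2 145.3]
-0.133 -0.045 [344.4 144.7]
t 16.9 tcp [ 0.6077 -0.019   0.1343] head 99.9 tilt [ 0.003 -0.    -1.   ] -> d [ 1.  -1.1 44.3] tw -0.1 F [ 0.8  0.5 -1.4]
```

View pics/w5.png

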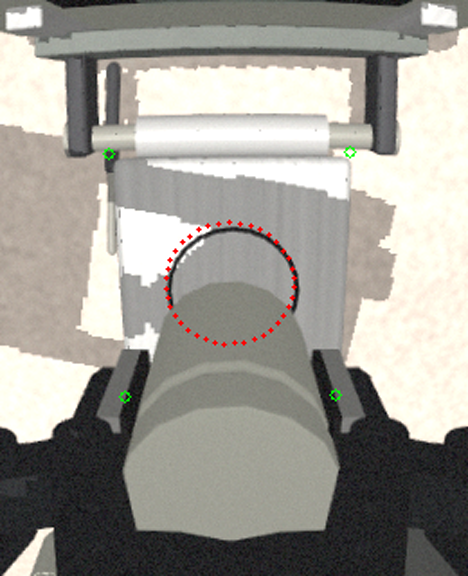

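The view shows the ring about 7 crop pixels (3 mm) farther out than the prediction. Laterally they agree within half a millimetre. I shift by −2 mm in tool x and lower.

carry_out --plan '[0.3,-2,-0.5,10,0,0.3,0,0,15,0,0.3,0,0,12,0,0.3,0,0,8,0,0.3,0,0,2,0,0.3,0,0,0,0,0.3,0,0,0,0]'

```text
time_s: 17.6
tcp_pos: [0.607, -0.0206, 0.0862]
orientation: [0.0, 0.644, 0.765, 0.0]
wrist_force: [-0.3, 0.5, -1.6]
width: 0.0434
finger_force: 26.1
```

carry_out --plan '[0.3,0,0,2,0,0.3,0,0,2,0,0.3,0,0,1,0,0.3,0,0,0,0,0.3,0,0,0,0]'

```text
time_s: 18.1
tcp_pos: [0.6065, -0.0205, 0.0807]
orientation: [-0.0, 0.644, 0.765, 0.0]
wrist_force: [0.1, -0.1, -1.4]
width: 0.0431
finger_force: 26.1
```

```bash
python3 - <<'E'
from h import *
go(reader(C,YAW,(-.188,-.0005,.078)),100)
E
```

```text
t 18.1 tcp [ 0.6065 -0.0205  0.0807] head 99.9 tilt [ 0.  0. -1.] -> d [-0.7  1.   2.7] tw -0.1 F [ 0.1 -0.1 -1.4]
```

carry_out --plan '[0.3,-0.5,1,0.5,0,0.3,0,0,0.5,0,0.3,0,0,0,0]'

```text
time_s: 18.4
tcp_pos: [0.6076, -0.0209, 0.0796]
orientation: [-0.0, 0.644, 0.765, 0.0]
wrist_force: [-0.3, 0.6, -1.2]
width: 0.0433
finger_force: 26.1
```

carry_out --plan '[0.3,0,0,0.5,0,0.3,0,0,0.5,0,0.3,0,0,0,0]'

```text
time_s: 18.7
tcp_pos: [0.6075, -0.0209, 0.0786]
orientation: [-0.0, 0.644, 0.765, -0.0]
wrist_force: [0.5, -0.2, -1.6]
width: 0.0432
finger_force: 26.1
```

carry_out --plan '[0.3,0,0,0.5,0,0.3,0,0,0.5,0,0.3,0,0,0,0]'

```text
time_s: 19.0
tcp_pos: [0.6076, -0.0209, 0.0779]
orientation: [0.0, 0.644, 0.765, 0.0]
wrist_force: [0.4, 1.0, 0.3]
width: 0.0433
finger_force: 26.3
```

carry_out --plan '[0.3,0,0,0.5,0,0.3,0,0,0,0]'

```text
time_s: 19.2
tcp_pos: [0.6076, -0.0209, 0.0776]
orientation: [0.0, 0.644, 0.765, 0.0]
wrist_force: [-1.5, 0.0, 2.1]
width: 0.0432
finger_force: 26.4
```

carry_out --plan '[0.53,0,0,0,0,0.56,0,0,0,0,0.6,0,0,0,0,0.7,0,0,0,0,0.85,0,0,0,0,1,0,0,0,0,1,0,0,0,0,1,0,0,0,0]'

```text
time_s: 20.0
tcp_pos: [0.6076, -0.0209, 0.0772]
orientation: [0.0, 0.644, 0.765, 0.0]
wrist_force: [0.8, -0.4, -0.5]
width: 0.0857
finger_force: 0.0
```

carry_out --plan '[1,0,0,-5,0,1,0,0,-15,0,1,0,0,-25,0,1,0,0,-40,0,1,0,0,-40,0,1,0,0,-30,0,1,-30,0,0,0,1,-30,0,0,0,1,0,0,0,0,1,0,0,0,0,1,0,0,0,0]'

```text
time_s: 21.1
tcp_pos: [0.6176, -0.0793, 0.2322]
orientation: [-0.0, 0.643, 0.766, 0.0]
wrist_force: [0.4, 0.1, 0.2]
width: 0.0851
finger_force: 0.0
```

```bash
python3 - <<'E'
from h import *
s=r.state();print(s["tcp_pos"],s["wrist_force"])
a=cv2.resize(r.capture("wrist")[:300],None,fx=1.4,fy=1.4)
b=cv2.resize(r.capture("scene")[150:260,230:350],None,fx=2,fy=2)
a[-220:,-240:]=b
cv2.imwrite("pics/w6.png",cv2.convertScaleAbs(cv2.cvtColor(a,cv2.COLOR_RGB2BGR),alpha=1.5))
E
```

```text
[ 0.61764099 -0.07929085  0.23215331] [0.4388971  0.12901621 0.18514329]
```

View pics/w6.png

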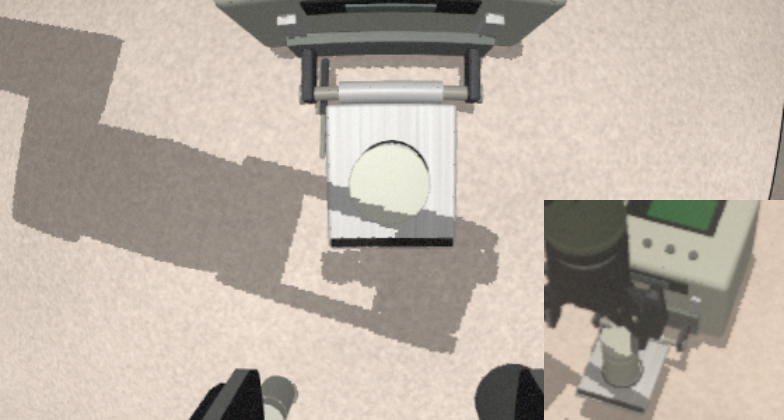

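```bash
python3 - <<'E'
from h import *
s=r.state()
for x in(-.185,-.188,-.191): print(x,"ring top",1.4*wproj(reader(C,YAW,(x+.025,0,.0535)),s),"jar top centre",1.4*wproj(reader(C,YAW,(x,0,.1235)),s))
E
```

```text
-0.185 ring top [389.12360432 138.31739285] jar top centre [389.2274815  180.08762904]
-0.188 ring top [389.13293775 142.66698164] jar top centre [389.23887198 185.67230835]
-0.191 ring top [389.14223049 147.01889514] jar top centre [389.25016882 191.2478766 ]
```

The jar is centred on the ring to about 1 mm and stands upright, and the arm is clear of it. I am handing the job in.

```bash
python3 -c "
from plant import r
print(r.close_job())"
```

```text
the job is handed in; nothing more can be done
None
```

The step was folded down and press-tested at about 12 N for over half a second, then the jar was set upright on the ring (within about 1 mm) and released, and the job is handed in.

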